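# Put the nested lids on the milk jug and take the blue cover off again

### The job

The scalded milk jug is to air under its pierced steel lid, which must stay under its blue cover until it is on the jug: pick up the two nested lids together (the black knob carries both), lower them gently onto the jug until the steel lid sits fully home, and let go of it. Then take the blue cover by its two upright fins and lift it off alone, without touching or disturbing the steel lid, until it is wholly above the knob, and finish still holding it up there, level and still. Do not shove or tip the jug, and leave everything else on the worktop where it is.

Things in the scene. Friction and masses are not known exactly. Their poses are not given: they have to be found in the camera images.
- jug: Steel milk jug, loose, about 0.8 kg, 130 mm tall, 114 mm across the belly; straight round mouth, 98 mm inside, 104 mm outside. One bow handle on its own +x side, reaching 97 mm from the axis, no higher than 105 mm. Origin: centre of its underside, z up. It can slide or tip if pushed. The lids fit any way round.
- jug_rim (a point): Centre of the jug's mouth, at rim height, 130 mm above the jug's origin.
- steel_lid: Pierced steel inner lid, loose, 0.22 kg. Origin: centre of its underside, z up. Plug 90 mm across, 12 mm deep, drops into the jug's mouth with 4 mm to spare all round; flange 114 mm across, at 12 to 15 mm, lands on the rim; stem 12 mm thick. Home on the jug, its origin is 118 mm above the jug's. Starts standing on its plug on the tray, blue cover over it.
- knob (a point): Middle of the steel lid's round black knob, on its axis, 71 mm above that lid's origin. The knob is 26 mm across and 22 mm tall (60 to 82 mm above the lid's origin); the tops of the blue fins round its stem are at 46 mm.
- cover: Blue plastic cap, loose, 0.08 kg, 126 mm across; skirt 120 mm inside, 11 mm deep; top plate at 11 to 14 mm with a 42 mm hole, through which the steel lid's stem and knob stand up. Origin: centre of the skirt's lower edge, z up. It just lies on the steel lid's flange, origin 4 mm above that lid's, with 3 mm side play: lifting the knob carries both.
- cover_fins (a point): Point on the cover's axis, 34 mm above its origin, between two upright fins parallel to the cover's x: each 40 mm long, 5 mm thick, from 14 to 42 mm above the cover's origin, outer faces at y = +27 and -27 mm. Pinch them together along y, 54 mm wide, the knob between; the plate outside them is free for fingers.
- tray: White ribbed draining tray with a blue edge, 184 mm square, fixed, ribs' tops 12 mm above the worktop. Origin: centre of its underside.
- bolt: Steel door bolt lying flat, 165 mm long, 34 mm wide, 39 mm high at its knob, loose; leave alone.
- brush: Wooden-handled bench brush standing on its bristles, 240 mm long, 36 mm wide, 53 mm tall, loose; leave alone.
- mug: White mug, 80 mm across, 92 mm tall, loose; leave alone.
- soap: Green washing-up bottle, 60 mm across, 150 mm tall, loose; leave alone.
- bowl: Blue ceramic bowl, 130 mm across, 55 mm tall, loose; leave alone.
- jar: Glass jar with a brass cap, 72 mm across, 85 mm tall, loose; leave alone.
There are look-alikes about, which are no part of the job. Several things have the shape of the cover; the one meant has the colours described above. Leave any purple or yellow look-alike of the steel_lid alone.

How it is judged (in metres and radians):
On the way:
1. both lids are on the jug together, the steel lid fully home with the blue cover lying on it, and the knob is let go (z of steel_lid in the frame of jug between 0.114 and 0.122 m and horizontal distance between steel_lid and jug below 0.008 m and angle between the z axis of steel_lid and the z axis of jug, either way round below 0.06 rad and z of cover in the frame of steel_lid below 0.008 m and contact force between the fingers and steel_lid below 0.1 N), for 0.2 s.
At the end, for the whole second after the job is handed in: Steel lid fully home on the jug (within 4 mm in height, 8 mm sideways, 3 degrees); blue cover held still and level (11 degrees) in the fingers, its lower edge over 203 mm above the jug's foot, so above the knob, touching neither lid nor jug; jug upright, within 20 mm of its start (z of steel_lid in the frame of jug between 0.114 and 0.122 m and horizontal distance between steel_lid and jug below 0.008 m and angle between the z axis of steel_lid and the z axis of jug, either way round below 0.06 rad and z of cover in the frame of jug above 0.203 m and angle between cover's own z axis and vertical below 0.2 rad and linear speed of cover below 0.03 m/s and contact force between the fingers and cover above 0.5 N and contact force between cover and steel_lid below 0.05 N and contact force between cover and jug below 0.05 N and contact force between the fingers and steel_lid below 0.1 N and angle between jug's own z axis and vertical below 0.05 rad and distance of jug from where it was at the start of the episode below 0.02 m); the arm keeps its last pose, push and grip.
It fails at once if the cover comes off the steel lid while that lid is not home on the jug (z of cover in the frame of steel_lid above 0.016 m and not (z of steel_lid in the frame of jug between 0.114 and 0.122 m and horizontal distance between steel_lid and jug below 0.008 m and angle between the z axis of steel_lid and the z axis of jug, either way round below 0.06 rad)).
It fails at once if the fingers press on the steel lid while the cover is being lifted off (z of cover in the frame of steel_lid above 0.016 m and contact force between the fingers and steel_lid above 1 N).
It fails at once if the lid is banged or pressed hard onto the jug (over 30 N), or dropped onto it (arrives faster than 0.3 m/s) (contact force between steel_lid and jug above 30 N or (horizontal distance between steel_lid and jug below 0.03 m and z of steel_lid in the frame of jug below 0.15 m and linear speed of steel_lid above 0.3 m/s)).
It fails at once if the jug is shoved more than 20 mm or tipped (distance of jug from where it was at the start of the episode above 0.02 m or angle between jug's own z axis and vertical above 0.12 rad).
It fails at once if the bolt, brush, mug, soap bottle, bowl or jar is disturbed (moved over 20 mm) (distance of any of bolt, brush, mug, soap, bowl, jar from where it was at the start of the episode above 0.02 m).
It also fails if it takes over 59 s, if anything falls off the work surface, if the arm or the gripper's body presses on something with over 40 N, if the wrist force passes 120 N, or if a joint passes its speed limit or range.

### The arm

A 6-joint arm with a two-finger parallel gripper is mounted at the origin on the work surface. World frame = base frame: x ahead of the robot, y to its left, z up, the work surface at z = 0. Lengths are in m, angles in degrees, forces in N, time in s.
With the tool pointing down it reaches from about 0.375 to 0.9 m from the base axis. Payload 3.1 kg.
Tool frame: the origin (TCP) lies on the centre line of the jaws, within the pads' length; the fingertips stand 25 mm ahead of it and the grasp point (between the pads) lies 6 mm ahead of it; z points along the fingers, y is the line along which they close (so a half turn about z gives the same grasp; the last joint's range is limited). The gripper opens to 87 mm and grips with 3 to 60 N. Pads are 19 mm wide; open, the fingers measure 117 mm over their backs; the gripper's body (75 mm by 190 mm) begins 51 mm behind the grasp point.
Start: joints at [63.57, 30.224, 82.088, -0, 67.689, -10.227], TCP at [0.174, 0.6, 0.248] pointing down, gripper open.
Joint ranges: [-176.69, 176.69], [-43.24, 126.21], [12.49, 139.97], [-82, 262], [0, 151.66], [-163.58, 163.58]. Speed limits (degrees/s): [159.86, 159.86, 180, 180, 180, 180].

### API

Orientations are given as a 3x3 rotation matrix whose columns are the frame's x, y, z axes.
In Python, from rig import * gives the robot as it stands.
- The arm moves only by the tool step_arm, never from a script. Its argument "steps" is a list of rows, each a list of 7 numbers: the shift along the tool's x, y, z normalised to -1 to 1, where 1 is 0.3 m, then the turn, a rotation vector about the tool's x, y, z normalised to -1 to 1, where 1 is 45 degrees, then the gripper's target within -1 to 1 (shut at 1, half-way at 0, fully open at -1). A call has 1 to 8 rows; each row is the pose to reach, as a shift and turn from the pose commanded when the call began, along the tool's axes at that moment; what a row does not reach only later rows make up. A row lasts 1/12 s, in which the tool goes at most 41.7 mm and 7.16 degrees, less where a joint would pass 70% of its speed; a pose out of reach is approached as far as the arm can. A call with a number of a shift or a turn outside -1 to 1 is refused whole. A call with a gripper value outside its range is refused whole. The fingers move at their own pace and stop on an object; the grip force is fixed at half the most. Time passes only in rows, so rows that repeat a pose let the fingers close. It gives the time, the measured TCP pose, the force, the opening and the grip force at its end, in the units of the state.
- read_state(): the state, without advancing time (a new reading comes with each control period).
- capture(name): name is "scene" or "top"; returns a dict with "image" (420x560x3 uint8, red, green, blue), "vertical_fov" (degrees; the focal length in pixels is half the picture's height over the tangent of half this angle, whatever the lens; pixels are square), "cx", "cy" (the principal point, pixels), "world_from_camera" (4x4, takes a point from camera to world coordinates). Camera axes: x right, y down, z forward; pixel columns grow to the right and rows downward; lengths in m; the calibration is good to about 2 mm. A picture is of the moment at which its call begins. There is no depth.
- hand_in(): hands the job in; it is judged then, once.
The state is a dict: "time_s": time; "joint_positions": joint angles; "qvel": joint speeds; "tau": joint torques, N m; "position": TCP position; "tcp_rot": TCP orientation; "force": force on the tool from outside, world axes, zero at the start; "moment": the same for the moment, N m; "opening": opening from 0.0 (shut) to 1.0 (fully open); "grasp_force": force on a finger pad.
Only numpy, scipy, OpenCV 4.12 (cv2) and the standard library are available. Lean on these libraries where they do the work, as an engineer would, in place of code of your own. Each camera call takes 0.05 s, during which the arm holds its last target. There are 200 camera calls.

## Working session

There is one attempt and no reset: what is moved stays moved. The work goes in short steps, Python scripts to look and compute and a tool call to move; the robot and the scene stay as the last step left them, time stands still between calls to the robot, and variables do not carry over. Pictures are saved under pics/ and viewed, at most 10 in all, crops included, and the job is handed in when it is done.

Besides the shell and the picture viewer there is one more tool, called after ">>>" as a command line: name --pt "numbers of a row" for each row, then --argument value for the rest. step_arm: Moves the arm, as the interface text tells. Scaled input: -1 to 1 covers 0.3 m each way for a shift and 45 degrees each way for a turn. Its arguments: {"type":"object","properties":{"steps":{"type":"array"}},"required":["steps"]}

```bash
mkdir -p pics; cat > h.py <<'E'
from rig import *
import numpy as np, cv2
def cam(n):
    c=capture(n); im=c["image"]; f=im.shape[0]/2/np.tan(np.radians(c["vertical_fov"])/2)
    return im,f,c["cx"],c["cy"],np.array(c["world_from_camera"])
def ray(c,u,v):
    _,f,cx,cy,T=c; d=T[:3,:3]@np.array([(u-cx)/f,(v-cy)/f,1]); return T[:3,3],d
def onz(c,u,v,z):
    o,d=ray(c,u,v); return o+d*(z-o[2])/d[2]
def proj(c,p):
    _,f,cx,cy,T=c; q=T[:3,:3].T@(np.array(p)-T[:3,3]); return f*q[0]/q[2]+cx,f*q[1]/q[2]+cy
E
python3 - <<'E'
from h import *
for n in ("scene","top"):
    c=cam(n); cv2.imwrite(f"pics/{n}0.png",c[0][:,:,::-1]); print(n,c[1:4],c[4].round(3).tolist())
s=read_state(); print(s)
E
```

```text
scene (np.float64(476.65612492572313), 288.4202810845728, 205.7966818492426) [[-0.46, 0.721, -0.518, 1.269], [0.888, 0.373, -0.269, 0.347], [-0.0, -0.584, -0.812, 1.272], [0.0, 0.0, 0.0, 1.0]]
top (np.float64(534.486360708164), 277.99316313075525, 204.00853669007452) [[0.02, -0.994, 0.106, 0.383], [-1.0, -0.021, -0.012, -0.019], [0.014, -0.106, -0.994, 1.364], [0.0, 0.0, 0.0, 1.0]]
{'time_s': 0.1, 'joint_positions': array([ 6.35702209e+01,  3.02745466e+01,  8.21477974e+01, -1.38016743e-03,
        6.76884117e+01, -1.02274952e+01]), 'qvel': array([ 0.04447974, -0.09276754, -0.18296175, -0.05830445,  0.10768479,
        0.04212038]), 'tau': array([ 6.31641615e-05, -4.40984201e+01, -1.77150053e+01,  6.34590187e-02,
        5.33821899e-02, -2.37590325e-05]), 'position': array([0.17410368, 0.59964011, 0.24666663]), 'tcp_rot': array([[-9.60284987e-01,  2.79019780e-01, -8.40446585e-04],
       [ 2.79020861e-01,  9.60283463e-01, -1.74092890e-03],
       [ 3.21313359e-04, -1.90629001e-03, -9.99998131e-01]]), 'force': array([ 0.71581717, -0.11331047,  0.10879789]), 'moment': array([ 0.0210657 , -0.04906677,  0.04096916]), 'grasp_force': 0.0, 'opening': 1.0002703617771245}
```

View pics/scene0.png

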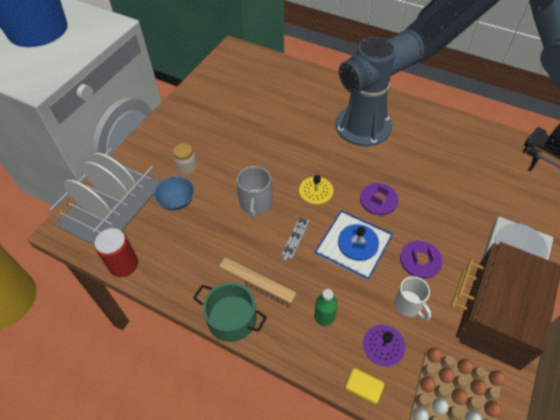

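View pics/top0.png

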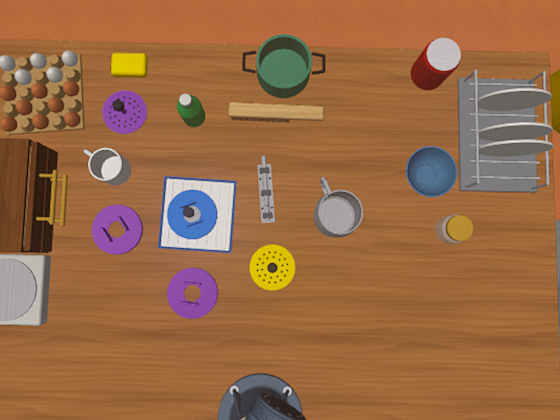

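The scene picture shows the blue cover with its black knob on the tray at (359,242), and the jug at (254,190). In the top picture they are at (191,214) and (337,212). The look-alikes are bare purple covers at top (117,229) and (192,292), a purple lid at (125,112) and a yellow lid at (272,267). Only the item at (191,214) is blue and stands on the tray. I'll confirm it with a crop and measure.

```bash
python3 - <<'E'
from h import *
out=[]
for n,b,k,j in (("scene",(320,205,400,275),(359,232),(225,160,285,225)),("top",(150,170,245,260),(188,212),(305,170,370,245))):
    c=cam(n); im=c[0]; x0,y0,x1,y1=b
    out.append(cv2.resize(im[y0:y1,x0:x1,::-1],(380,360),interpolation=cv2.INTER_CUBIC))
    a=im.astype(int); hsv=cv2.cvtColor(im,cv2.COLOR_RGB2HSV)
    m=np.zeros(im.shape[:2],np.uint8); m[y0:y1,x0:x1]=1
    blue=((hsv[...,0]>100)&(hsv[...,0]<125)&(hsv[...,1]>150)&(m>0)).astype(np.uint8)
    blue=cv2.morphologyEx(blue,cv2.MORPH_OPEN,np.ones((5,5)))
    cn=max(cv2.findContours(blue,0,1)[0],key=cv2.contourArea)
    P=np.array([onz(c,u,v,.03)[:2] for u,v in cn[:,0]],np.float32)
    (q,r)=cv2.minEnclosingCircle(P); print(n,"cover circ z.03",q,r)
    blk=((a.max(2)<60)&(m>0)).astype(np.uint8)
    N,l,st,ce=cv2.connectedComponentsWithStats(blk)
    for i in range(1,N):
        if st[i,4]>15: print(" black",st[i],ce[i],onz(c,*ce[i],.083).round(4))
    x0,y0,x1,y1=j
    out.append(cv2.resize(im[y0:y1,x0:x1,::-1],(380,360),interpolation=cv2.INTER_CUBIC)[:, :])
v=np.vstack([np.hstack(out[:2]),np.hstack(out[2:])]); cv2.imwrite("pics/crop.png",cv2.resize(v,(630,600)))
E
```

```text
scene cover circ z.03 (0.49730637669563293, 0.1859160214662552) 0.06152412295341492
 black [357 228   7   8  48] [360.02083333 231.375     ] [0.4947 0.1845 0.083 ]
top cover circ z.03 (0.49585893750190735, 0.1801632195711136) 0.06165940314531326
```

View pics/crop.png

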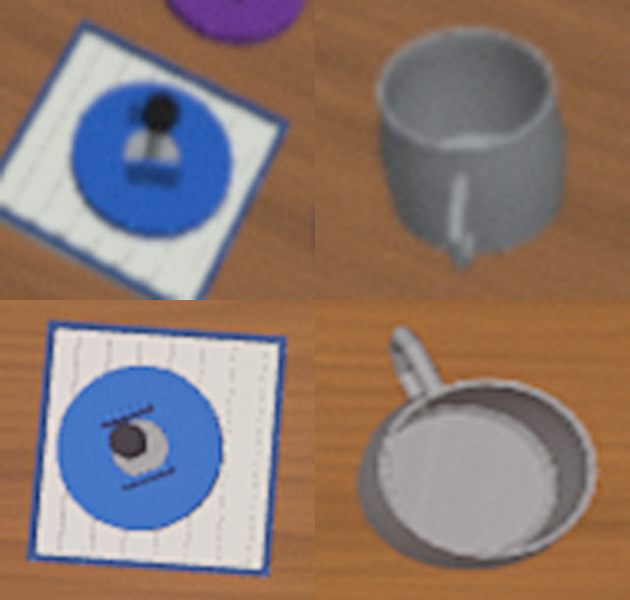

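The crop confirms the target: a blue cover with the black knob and fins standing on the tray. It also shows the jug with its rim clear in both views. Next I'll measure the knob, fins and rim more precisely.

```bash
python3 - <<'E'
from h import *
t=cam("top"); s=cam("scene")
im=t[0]; g=cv2.cvtColor(im,cv2.COLOR_RGB2GRAY)
m=np.zeros(g.shape,np.uint8); m[198:224,178:205]=1
hsv=cv2.cvtColor(im,cv2.COLOR_RGB2HSV)
k=((im.max(2)<95)&(m>0)).astype(np.uint8); N,l,st,ce=cv2.connectedComponentsWithStats(k)
for i in range(1,N):
    if st[i,4]>10: print("top dark",st[i],ce[i].round(2),onz(t,*ce[i],.083).round(4))
k=((im[...,2]<150)&(im[...,2]>90)&(m>0)).astype(np.uint8)
np.set_printoptions(linewidth=250)
print(im[200:226,178:206,2])
tiles=[]
for c,(x0,y0,x1,y1) in ((s,(228,160,280,222)),(t,(308,182,370,244))):
    q=cv2.resize(c[0][y0:y1,x0:x1,::-1],None,fx=6.4 if c is t else 7.6,fy=9.5,interpolation=cv2.INTER_CUBIC)
    f=(6.4 if c is t else 7.6)
    for u in range(x0-x0%10+10,x1,10): cv2.line(q,(int((u-x0+.5)*f),0),(int((u-x0+.5)*f),600),(0,255,255),1); cv2.putText(q,str(u),(int((u-x0)*f),10),0,.35,(0,0,255))
    for v in range(y0-y0%10+10,y1,10): cv2.line(q,(0,int((v-y0+.5)*9.5)),(600,int((v-y0+.5)*9.5)),(0,255,255),1); cv2.putText(q,str(v),(0,int((v-y0)*9.5)),0,.35,(0,0,255))
    tiles.append(q[:585])
cv2.imwrite("pics/jug.png",np.hstack(tiles))
E
```

```text
top dark [183 205  11  12  91] [188.15 211.47] [0.4972 0.1812 0.083 ]
[[197 196 196 196 196 195 197 197 197 197 197 198 197 191 190 204 192 187 199 198 197 195 195 195 195 195 195 197]
 [196 197 197 198 198 196 198 198 198 198 184 185 200 194 195 212 178 146 190 199 196 196 197 195 197 195 195 195]
 [197 197 197 196 196 196 197 187 185 198 186 187 208 200 178 167 132  89 169 201 196 196 197 196 195 196 195 196]
 [197 197 196 198 197 191 194 190 188 204 210 190 172 159 107  97 117 140 186 198 196 197 194 194 196 197 196 194]
 [198 198 191 193 203 196 201 213 197 176 176 138  86 109 148 179 183 194 201 198 196 195 196 195 197 196 196 195]
 [195 198 197 197 211 196 173 180 153  83 100 137 150 156 176 196 198 199 201 198 196 195 197 195 195 195 196 195]
 [195 203 195 167 167 145  82  70  87  94 112 153 171 170 165 170 176 180 191 196 198 196 197 197 196 196 196 195]
 [198 195 162  92  94 126 125  96  77  83  71  97 112 130 161 169 167 165 166 181 193 197 196 197 196 195 197 195]
 [197 192 178 166 179 175 136  91  62  71  68  67  57  68 125 165 171 165 159 161 184 197 198 196 197 196 196 
[... 1260 characters left out ...]
 197 196]
 [197 197 197 196 198 198 200 191 166 158 164 165 164 168 170 168 163 166 183 187 200 213 198 141 140 191 198 196]
 [197 198 197 197 196 196 197 199 190 178 169 165 167 158 163 183 188 188 207 197 167 165 137  97 151 190 198 197]
 [197 197 197 196 196 198 197 198 202 199 180 171 186 179 183 206 205 180 166 138 100 125 150 171 192 199 196 196]
 [198 196 196 196 198 197 197 197 191 196 195 191 208 213 192 170 156 124 115 143 174 186 198 202 201 197 196 196]
 [198 196 197 197 196 197 195 202 197 201 209 189 168 170 148 116 141 173 179 194 204 201 199 196 196 196 197 195]
 [197 198 199 196 197 196 196 200 188 164 165 133  94 138 172 179 192 203 203 199 199 197 196 196 196 196 195 197]]
```

View pics/jug.png

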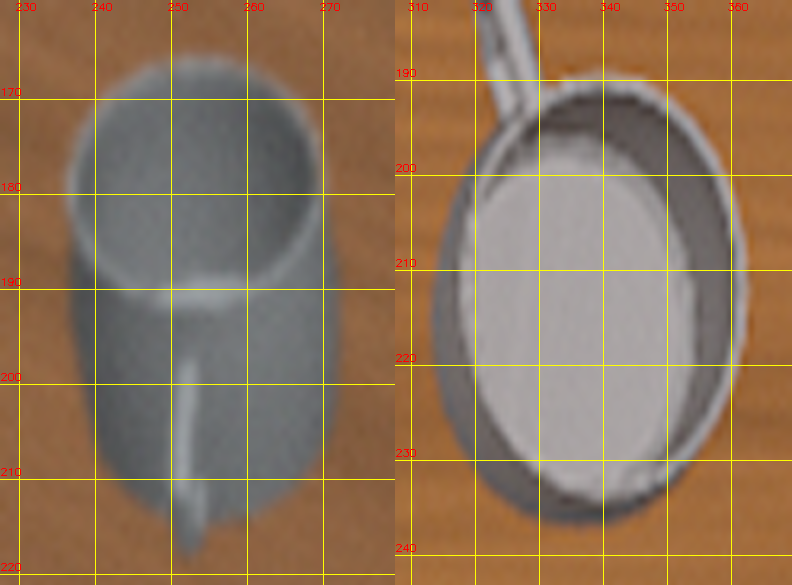

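The rim ellipse in the scene view has left 236.4, right 270, top 165.3 and bottom 191.8. In the top view it has left 316.9, right 362.4, top 189 and bottom 234.7. The top view puts the knob at (188.2,211.8), with the fins at about 20° in the image.

```bash
python3 - <<'E'
from h import *
t=cam("top"); s=cam("scene")
def fit(c,pts,z):
    P=np.array([onz(c,u,v,z)[:2] for u,v in pts]); A=np.c_[2*P,np.ones(len(P))]
    x=np.linalg.lstsq(A,(P**2).sum(1),rcond=None)[0]; return x[:2].round(4),np.sqrt(x[2]+x[:2]@x[:2]).round(4)
print(fit(s,[(236.4,179),(270,178.5),(253,165.3),(253,191.8)],.13))
print(fit(t,[(316.9,212),(362.4,212),(340,189),(340,234.7)],.13))
k=onz(t,188.2,211.8,.083); print(k)
# triangulated knob
o1,d1=ray(t,188.2,211.8); o2,d2=ray(s,360.0,231.4)
a=np.linalg.lstsq(np.c_[d1,-d2],o2-o1,rcond=None)[0]; print(o1+d1*a[0],o2+d2*a[1])
o1,d1=ray(t,339.6,211.9); o2,d2=ray(s,253.2,178.6)
a=np.linalg.lstsq(np.c_[d1,-d2],o2-o1,rcond=None)[0]; print(o1+d1*a[0],o2+d2*a[1])
for z in (.024,.03,.04):
  f=[onz(t,u,v,z) for u,v in((181.5,207),(195,202),(190,225),(202,220.5))]
  for p,q in((0,1),(2,3)): d=f[p]-f[q]; print(z,np.degrees(np.arctan2(d[1],d[0])))
s=read_state(); R=s["tcp_rot"]
a=np.radians(21); y=np.array([np.cos(a),np.sin(a),0]); z=np.array([0,0,-1.]); Rt=np.c_[np.cross(y,z),y,z]
from scipy.spatial.transform import Rotation as Q
print("turn/45",Q.from_matrix(R.T@Rt).as_rotvec(degrees=True)/45, "shift/.3",R.T@(np.array([.4955,.183,.25])-s["position"])/.3)
E
```

```text
(array([ 0.4965, -0.1753]), np.float64(0.0521))
(array([ 0.4998, -0.1773]), np.float64(0.0531))
[0.49644463 0.18102187 0.083     ]
[0.49644912 0.18102979 0.08294932] [0.49506657 0.18451805 0.08337206]
[ 0.49928695 -0.17699391  0.1311738 ] [ 0.49817657 -0.17439628  0.13073674]
0.024 111.79594947400412
0.024 111.92454333514871
0.03 111.79594947400436
0.03 111.92454333514875
0.04 111.7959494740042
0.04 111.92454333514867
turn/45 [-4.51497799e-04  9.43766553e-05  1.17316921e+00] shift/.3 [-1.41601869 -1.03619851 -0.0084534 ]
```

>>> step_arm --pt "-0.7 -0.52 0 0 0 0.57 -1" --pt "-0.7 -0.52 0 0 0 0.57 -1" --pt "-0.7 -0.52 0 0 0 0.57 -1" --pt "-0.7 -0.52 0 0 0 0.57 -1" --pt "-0.7 -0.52 0 0 0 0.57 -1" --pt "-0.7 -0.52 0 0 0 0.57 -1" --pt "-0.7 -0.52 0 0 0 0.57 -1" --pt "-0.7 -0.52 0 0 0 0.57 -1"

```text
time_s: 1.07
position: [0.3345, 0.3897, 0.2478]
tcp_rot: [[-0.741, 0.671, 0.0], [0.671, 0.741, -0.0], [-0.0, 0.0, -1.0]]
force: [-0.0, -0.4, -0.0]
opening: 0.997
grasp_force: 0.0
```

```bash
cat > go.py <<'E'
import sys
from h import *
from scipy.spatial.transform import Rotation as Q
# goal: x y z(TCP) yaw of tool y
x,y,z,w=map(float,sys.argv[1:5]); s=read_state(); R=s["tcp_rot"]; a=np.radians(w)
Y=np.array([np.cos(a),np.sin(a),0]); Z=np.array([0,0,-1.]); Rt=np.c_[np.cross(Y,Z),Y,Z]
if __name__=="__main__":
    print("t",s["time_s"],"p",s["position"].round(4),"j",s["joint_positions"].round(1),"F",s["force"].round(1),"op",s["opening"],s["grasp_force"])
    print("shift",(R.T@(np.array([x,y,z])-s["position"])/.3).round(4),"turn",(Q.from_matrix(R.T@Rt).as_rotvec(degrees=True)/45).round(4))
E
python3 go.py .4957 .1828 .25 22
```

```text
t 1.0667 p [0.3345 0.3897 0.2478] j [ 36.9  21.6  97.9  -0.   60.4 -10.9] F [-0.  -0.4 -0. ] op 0.9965790000682423 0.0
shift [-0.8613 -0.1507 -0.007 ] turn [4.000e-04 6.000e-04 5.746e-01]
```

>>> step_arm --pt "-0.861 -0.151 0 0 0 0.575 -1" --pt "-0.861 -0.151 0 0 0 0.575 -1" --pt "-0.861 -0.151 0 0 0 0.575 -1" --pt "-0.861 -0.151 0 0 0 0.575 -1" --pt "-0.861 -0.151 0 0 0 0.575 -1" --pt "-0.861 -0.151 0 0 0 0.575 -1" --pt "-0.861 -0.151 0 0 0 0.575 -1" --pt "-0.861 -0.151 0 0 0 0.575 -1"

```text
time_s: 1.73
position: [0.4972, 0.1846, 0.2476]
tcp_rot: [[-0.376, 0.927, 0.002], [0.927, 0.376, 0.0], [-0.0, 0.002, -1.0]]
force: [-0.2, 0.8, -0.1]
opening: 0.997
grasp_force: 0.0
```

```bash
python3 go.py .4957 .1828 .14 22; python3 - <<'E'
from h import *
c=cam("scene"); cv2.imwrite("pics/a.png",cv2.resize(c[0][120:290,280:480,::-1],None,fx=3,fy=3))
E
```

```text
t 1.7333 p [0.4972 0.1846 0.2476] j [  8.3  22.9  95.7   0.   61.3 -13.8] F [-0.2  0.8 -0.1] op 0.9970248911298055 0.0
shift [-0.0037 -0.0076  0.3588] turn [0.0026 0.0005 0.0016]
```

>>> step_arm --pt "-0.004 -0.007 0.1 0 0 0 -1" --pt "-0.004 -0.007 0.2 0 0 0 -1" --pt "-0.004 -0.007 0.3 0 0 0 -1" --pt "-0.004 -0.007 0.38 0 0 0 -1" --pt "-0.004 -0.007 0.44 0 0 0 -1" --pt "-0.004 -0.007 0.49 0 0 0 -1" --pt "-0.004 -0.007 0.522 0 0 0 -1" --pt "-0.004 -0.007 0.522 0 0 0 -1"

```text
time_s: 2.45
position: [0.4907, 0.1855, 0.0892]
tcp_rot: [[-0.381, 0.924, -0.005], [0.924, 0.381, -0.0], [0.002, -0.004, -1.0]]
force: [0.4, -0.1, -0.6]
opening: 1.002
grasp_force: 0.0
```

```bash
python3 go.py .4957 .1828 .091 22; python3 - <<'E'
from h import *
o=[]
for n,(x0,y0,x1,y1) in (("scene",(310,170,410,290)),("top",(140,150,240,270))):
  c=cam(n); o.append(cv2.resize(c[0][y0:y1,x0:x1,::-1],None,fx=4,fy=4))
cv2.imwrite("pics/a.png",np.hstack(o))
E
```

```text
t 2.45 p [0.4907 0.1855 0.0892] j [  8.5  36.9 103.6   0.   39.8 -14. ] F [ 0.4 -0.1 -0.6] op 1.0020591207058984 0.0
shift [-0.0146  0.0119 -0.006 ] turn [-0.0057 -0.002   0.0091]
```

View pics/a.png

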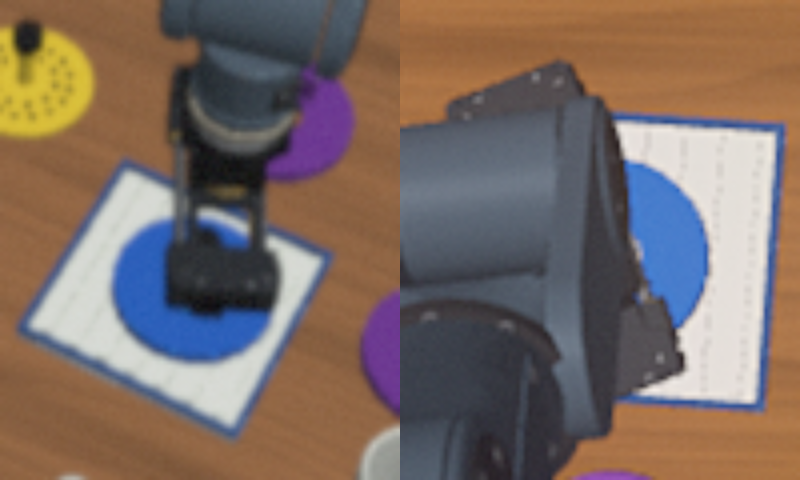

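The fingers stand round the knob region, with nothing touching. I'll let the arm settle and then re-read.

>>> step_arm --pt "0 0 0 0 0 0 -1" --pt "0 0 0 0 0 0 -1" --pt "0 0 0 0 0 0 -1"

```text
time_s: 2.8
position: [0.4937, 0.184, 0.0919]
tcp_rot: [[-0.379, 0.925, 0.002], [0.925, 0.379, 0.0], [-0.0, 0.002, -1.0]]
force: [-0.2, -0.1, -0.0]
opening: 0.996
grasp_force: 0.0
```

```bash
python3 go.py .4957 .1828 .091 22
```

```text
t 2.8 p [0.4937 0.184  0.0919] j [  8.3  36.6 103.5   0.   39.8 -14. ] F [-0.2 -0.1 -0. ] op 0.9955401654607696 0.0
shift [-0.0062  0.0046  0.0031] turn [0.0025 0.0005 0.0061]
```

>>> step_arm --pt "-0.006 0.005 0.003 0 0 0 -1" --pt "-0.006 0.005 0.003 0 0 0 -1" --pt "-0.006 0.005 0.003 0 0 0 1" --pt "-0.006 0.005 0.003 0 0 0 1" --pt "-0.006 0.005 0.003 0 0 0 1" --pt "-0.006 0.005 0.003 0 0 0 1" --pt "-0.006 0.005 0.003 0 0 0 1" --pt "-0.006 0.005 0.003 0 0 0 1"

```text
time_s: 3.47
position: [0.4952, 0.1826, 0.09]
tcp_rot: [[-0.379, 0.925, -0.0], [0.925, 0.379, -0.0], [0.0, -0.0, -1.0]]
force: [0.5, 0.2, 0.6]
opening: 0.637
grasp_force: 0.0
```

>>> step_arm --pt "0 0 0 0 0 0 1" --pt "0 0 0 0 0 0 1" --pt "0 0 0 0 0 0 1"

```text
time_s: 3.72
position: [0.4953, 0.1827, 0.09]
tcp_rot: [[-0.379, 0.925, 0.0], [0.925, 0.379, -0.0], [-0.0, 0.0, -1.0]]
force: [-0.2, 1.1, -0.2]
opening: 0.403
grasp_force: 0.0
```

Still closing towards 26 mm (opening about 0.30).

>>> step_arm --pt "0 0 0 0 0 0 1" --pt "0 0 0 0 0 0 1" --pt "0 0 0 0 0 0 1" --pt "0 0 0 0 0 0 1" --pt "0 0 0 0 0 0 1" --pt "0 0 0 0 0 0 1"

```text
time_s: 4.22
position: [0.4943, 0.1825, 0.09]
tcp_rot: [[-0.379, 0.925, -0.002], [0.925, 0.379, -0.001], [0.0, -0.002, -1.0]]
force: [-3.0, -1.2, 3.6]
opening: 0.29
grasp_force: 30.0
```

>>> step_arm --pt "0 0 -0.02 0 0 0 1" --pt "0 0 -0.06 0 0 0 1" --pt "0 0 -0.12 0 0 0 1" --pt "0 0 -0.2 0 0 0 1" --pt "0 0 -0.3 0 0 0 1" --pt "0 0 -0.4 0 0 0 1" --pt "0 0 -0.5 0 0 0 1" --pt "0 0 -0.54 0 0 0 1"

```text
time_s: 4.88
position: [0.4981, 0.1834, 0.2564]
tcp_rot: [[-0.379, 0.925, 0.01], [0.925, 0.379, 0.002], [-0.002, 0.01, -1.0]]
force: [1.2, -0.1, -3.3]
opening: 0.286
grasp_force: 30.0
```

>>> step_arm --pt "0 0 0 0 0 0 1" --pt "0 0 0 0 0 0 1" --pt "0 0 0 0 0 0 1"

```text
time_s: 5.13
position: [0.4945, 0.1826, 0.2508]
tcp_rot: [[-0.379, 0.925, -0.002], [0.925, 0.379, -0.0], [0.001, -0.002, -1.0]]
force: [-0.9, -0.1, -4.2]
opening: 0.286
grasp_force: 30.0
```

```bash
python3 go.py .4985 -.176 .25 22; python3 - <<'E'
from h import *
c=cam("scene"); cv2.imwrite("pics/b.png",cv2.resize(c[0][100:280,220:440,::-1],None,fx=3,fy=3))
E
```

```text
t 5.1333 p [0.4945 0.1826 0.2508] j [  8.1  22.5  95.8   0.   61.8 -14.2] F [-0.9 -0.1 -4.2] op 0.28576699870791894 30.00009640106782
shift [-1.1114 -0.4406  0.0028] turn [-0.0025 -0.0008  0.006 ]
```

View pics/b.png

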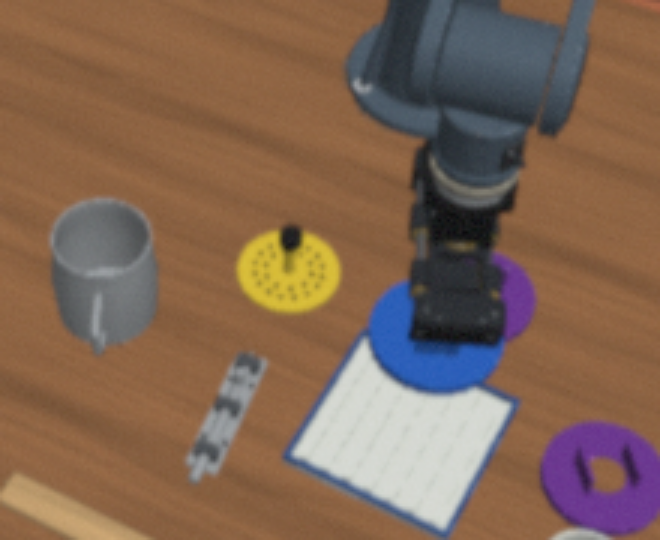

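Both lids are up together in the gripper, with the cover level and the wrist force up by about 3–4 N. The jug is undisturbed. Now I'll move across.

>>> step_arm --pt "-0.03 -0.012 0 0 0 0 1" --pt "-0.09 -0.036 0 0 0 0 1" --pt "-0.17 -0.067 0 0 0 0 1" --pt "-0.25 -0.1 0 0 0 0 1" --pt "-0.33 -0.132 0 0 0 0 1" --pt "-0.41 -0.164 0 0 0 0 1" --pt "-0.49 -0.195 0 0 0 0 1" --pt "-0.55 -0.219 0 0 0 0 1"

```text
time_s: 5.85
position: [0.4964, 0.0025, 0.2509]
tcp_rot: [[-0.378, 0.926, -0.002], [0.926, 0.378, -0.001], [0.0, -0.002, -1.0]]
force: [0.4, 0.3, -2.6]
opening: 0.286
grasp_force: 30.0
```

>>> step_arm --pt "-0.08 -0.032 0 0 0 0 1" --pt "-0.16 -0.064 0 0 0 0 1" --pt "-0.24 -0.095 0 0 0 0 1" --pt "-0.32 -0.127 0 0 0 0 1" --pt "-0.4 -0.159 0 0 0 0 1" --pt "-0.47 -0.187 0 0 0 0 1" --pt "-0.53 -0.21 0 0 0 0 1" --pt "-0.561 -0.222 0 0 0 0 1"

```text
time_s: 6.52
position: [0.4987, -0.1789, 0.2509]
tcp_rot: [[-0.377, 0.926, -0.001], [0.926, 0.377, -0.001], [-0.0, -0.001, -1.0]]
force: [0.0, 1.1, -4.2]
opening: 0.283
grasp_force: 30.0
```

>>> step_arm --pt "0 0 0 0 0 0 1" --pt "0 0 0 0 0 0 1" --pt "0 0 0 0 0 0 1" --pt "0 0 0 0 0 0 1" --pt "0 0 0 0 0 0 1"

```text
time_s: 6.93
position: [0.499, -0.1746, 0.252]
tcp_rot: [[-0.38, 0.925, -0.0], [0.925, 0.38, 0.001], [0.001, -0.0, -1.0]]
force: [0.5, 0.4, -3.1]
opening: 0.283
grasp_force: 30.0
```

```bash
cat > cov.py <<'E'
from h import *
p=read_state()["position"]; print(p)
o=[]
for n in ("scene","top"):
    c=cam(n); im=c[0]; hsv=cv2.cvtColor(im,cv2.COLOR_RGB2HSV); e=p-[0,0,.06]
    u,v=map(int,proj(c,e)); m=np.zeros(im.shape[:2],bool); m[v-45:v+45,u-45:u+45]=1
    b=((hsv[...,0]>100)&(hsv[...,0]<125)&(hsv[...,1]>150)&m).astype(np.uint8)
    b=cv2.morphologyEx(b,cv2.MORPH_OPEN,np.ones((3,3)))
    h=cv2.convexHull(max(cv2.findContours(b,0,1)[0],key=cv2.contourArea))[:,0]
    P=np.array([onz(c,x,y,p[2]-.06)[:2] for x,y in h])
    keep=np.ones(len(P),bool)
    for _ in range(8):
        A=np.c_[2*P[keep],np.ones(keep.sum())]; s=np.linalg.lstsq(A,(P[keep]**2).sum(1),rcond=None)[0]
        r=np.sqrt(s[2]+s[:2]@s[:2]); d=abs(np.linalg.norm(P-s[:2],axis=1)-r); keep=d<max(.0025,np.percentile(d[keep],85))
    print(n,"center",s[:2].round(4),"r",r.round(4),keep.sum(),len(P))
    o.append(cv2.resize(im[v-60:v+60,u-50:u+50,::-1],None,fx=4,fy=4))
cv2.imwrite("pics/c.png",np.hstack(o))
E
python3 cov.py; python3 go.py .4985 -.176 .25 22
```

```text
[ 0.49899205 -0.17463151  0.25198994]
scene center [ 0.5036 -0.1675] r 0.0604 17 19
top center [ 0.4837 -0.1547] r 0.0159 7 9
t 7.0333 p [ 0.4992 -0.175   0.2521] j [-31.4  22.5  95.5   0.   62.  -53.8] F [-0.1  0.1 -3.1] op 0.28283771784899964 29.99960149526487
shift [-0.0022 -0.0034  0.0072] turn [ 0.0001 -0.0001  0.0077]
```

View pics/c.png

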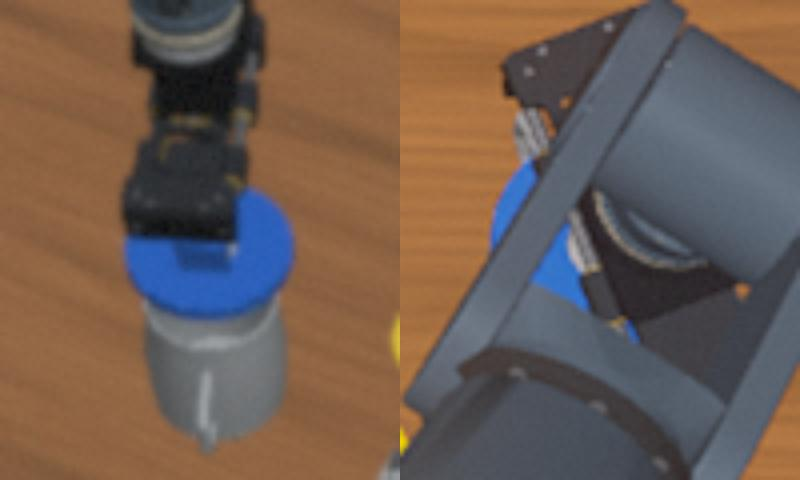

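The lids are above the jug. The top view is occluded, so I'll check the in-hand offset along tool x using the scene columns. That tool axis is nearly parallel to the image columns.

```bash
cat > col.py <<'E'
from h import *
p=read_state()["position"]; c=cam("scene"); im=c[0]; hsv=cv2.cvtColor(im,cv2.COLOR_RGB2HSV)
u0,v0=proj(c,p-[0,0,.06]); b=((hsv[...,0]>100)&(hsv[...,0]<125)&(hsv[...,1]>150)).astype(np.uint8)
b[:int(v0)-30]=0; b[int(v0)+45:]=0; b[:,:int(u0)-40]=0; b[:,int(u0)+40:]=0
print("p",p.round(4),"proj axis",u0,v0)
L=[];Rr=[]
for v in range(int(v0)-14,int(v0)+24):
    xs=np.where(b[v])[0]
    if len(xs): print(v,xs.min(),xs.max(),end="; "); L.append(xs.min());Rr.append(xs.max())
print("\nextremes",min(L),max(Rr),"mid",(min(L)+max(Rr))/2)
S=np.array([.4965,-.1753]) # jug centre as scene sees it
for z in (.13,.184,.19): print(z,proj(c,[*S,z]),proj(c,[*(S+[-.0038,.00925]),z]))
E
python3 col.py
```

```text
p [ 0.4992 -0.175   0.2521] proj axis 251.61334960346514 165.73362371444762
153 262 264; 154 260 266; 155 260 267; 156 259 268; 157 259 269; 158 259 270; 159 260 270; 160 259 271; 161 259 271; 162 259 272; 163 236 272; 164 234 272; 165 233 272; 166 233 272; 167 233 272; 168 233 272; 169 233 272; 170 233 272; 171 233 272; 172 234 272; 173 234 271; 174 234 271; 175 235 270; 176 235 269; 177 236 268; 178 237 268; 179 238 267; 180 239 266; 181 241 264; 182 243 262; 183 246 259; 
extremes 233 272 mid 252.5
0.13 (np.float64(253.23093581612545), np.float64(178.26948148053597)) (np.float64(256.45359013530424), np.float64(178.49182371126915))
0.184 (np.float64(252.1454958223461), np.float64(166.86956763524748)) (np.float64(255.46696946518549), np.float64(167.09462655770986))
0.19 (np.float64(252.02075325582712), np.float64(165.55944960080382)) (np.float64(255.35358219470973), np.float64(165.78480494596437))
```

>>> step_arm --pt "-0.002 -0.005 0 0 0 0 1" --pt "-0.002 -0.005 0.02 0 0 0 1" --pt "-0.002 -0.005 0.04 0 0 0 1" --pt "-0.002 -0.005 0.06 0 0 0 1" --pt "-0.002 -0.005 0.08 0 0 0 1" --pt "-0.002 -0.005 0.1 0 0 0 1" --pt "-0.002 -0.005 0.115 0 0 0 1" --pt "-0.002 -0.005 0.125 0 0 0 1"

```text
time_s: 7.75
position: [0.4977, -0.1769, 0.2136]
tcp_rot: [[-0.379, 0.925, -0.001], [0.925, 0.379, 0.001], [0.001, -0.001, -1.0]]
force: [0.5, 0.3, -3.0]
opening: 0.285
grasp_force: 30.0
```

>>> step_arm --pt "0 0 0 0 0 0 1" --pt "0 0 0 0 0 0 1" --pt "0 0 0 0 0 0 1" --pt "0 0 0 0 0 0 1" --pt "0 0 0 0 0 0 1" --pt "0 0 0 0 0 0 1"

```text
time_s: 8.25
position: [0.4981, -0.1771, 0.2148]
tcp_rot: [[-0.379, 0.925, 0.001], [0.925, 0.379, -0.0], [-0.001, 0.0, -1.0]]
force: [0.1, -1.5, -3.3]
opening: 0.286
grasp_force: 30.0
```

```bash
python3 go.py .498 -.176 .196 22; python3 col.py | tail -5
```

```text
t 8.25 p [ 0.4981 -0.1771  0.2148] j [-31.7  25.4  97.9  -0.   56.7 -54. ] F [ 0.1 -1.5 -3.3] op 0.2863920591721206 29.999483546034753
shift [0.0036 0.0011 0.0628] turn [0.0004 0.0007 0.006 ]
161 262 264; 162 261 266; 163 260 267; 164 260 268; 165 260 269; 166 260 270; 167 260 271; 168 259 271; 169 259 272; 170 260 272; 171 259 272; 172 234 272; 173 234 272; 174 234 272; 175 233 272; 176 234 272; 177 234 272; 178 234 272; 179 234 272; 180 235 271; 181 235 271; 182 235 270; 183 236 270; 184 237 269; 185 238 268; 186 238 267; 187 239 266; 188 241 264; 189 242 262; 190 245 260; 191 248 255; 
extremes 233 272 mid 252.5
0.13 (np.float64(253.23093581612545), np.float64(178.26948148053597)) (np.float64(256.45359013530424), np.float64(178.49182371126915))
0.184 (np.float64(252.1454958223461), np.float64(166.86956763524748)) (np.float64(255.46696946518549), np.float64(167.09462655770986))
0.19 (np.float64(252.02075325582712), np.float64(165.55944960080382)) (np.float64(255.35358219470973), np.float64(165.78480494596437))
```

>>> step_arm --pt "0.001 0 0.005 0 0 0 1" --pt "0.001 0 0.012 0 0 0 1" --pt "0.001 0 0.019 0 0 0 1" --pt "0.001 0 0.026 0 0 0 1" --pt "0.001 0 0.033 0 0 0 1" --pt "0.001 0 0.033 0 0 0 1" --pt "0.001 0 0.033 0 0 0 1"

```text
time_s: 8.88
position: [0.4978, -0.1767, 0.2044]
tcp_rot: [[-0.379, 0.925, -0.0], [0.925, 0.379, 0.0], [0.0, -0.0, -1.0]]
force: [-0.6, -0.1, -3.3]
opening: 0.288
grasp_force: 30.0
```

The plug is entering freely, so I'll continue.

>>> step_arm --pt "0 0 0.006 0 0 0 1" --pt "0 0 0.012 0 0 0 1" --pt "0 0 0.018 0 0 0 1" --pt "0 0 0.022 0 0 0 1" --pt "0 0 0.022 0 0 0 1" --pt "0 0 0.022 0 0 0 1"

```text
time_s: 9.38
position: [0.4978, -0.1767, 0.1979]
tcp_rot: [[-0.379, 0.925, -0.0], [0.925, 0.379, 0.0], [0.0, -0.0, -1.0]]
force: [-0.7, -0.8, -2.8]
opening: 0.288
grasp_force: 30.0
```

>>> step_arm --pt "0 0 0.002 0 0 0 1" --pt "0 0 0.004 0 0 0 1" --pt "0 0 0.004 0 0 0 1" --pt "0 0 0.004 0 0 0 1"

```text
time_s: 9.72
position: [0.4979, -0.1768, 0.1969]
tcp_rot: [[-0.379, 0.925, 0.0], [0.925, 0.379, -0.0], [-0.0, 0.0, -1.0]]
force: [-0.1, 0.5, -3.4]
opening: 0.289
grasp_force: 30.0
```

>>> step_arm --pt "0 0 0.002 0 0 0 1" --pt "0 0 0.002 0 0 0 1" --pt "0 0 0.004 0 0 0 1" --pt "0 0 0.004 0 0 0 1" --pt "0 0 0.004 0 0 0 1"

```text
time_s: 10.13
position: [0.4979, -0.1769, 0.1959]
tcp_rot: [[-0.379, 0.925, 0.0], [0.925, 0.379, -0.0], [-0.0, -0.0, -1.0]]
force: [-1.4, -0.5, -1.7]
opening: 0.285
grasp_force: 30.0
```

>>> step_arm --pt "0 0 0.002 0 0 0 1" --pt "0 0 0.002 0 0 0 1" --pt "0 0 0.002 0 0 0 1"

```text
time_s: 10.38
position: [0.4979, -0.1769, 0.1957]
tcp_rot: [[-0.379, 0.925, 0.0], [0.925, 0.379, -0.001], [-0.001, 0.0, -1.0]]
force: [-2.5, -0.3, 4.5]
opening: 0.281
grasp_force: 30.0
```

Contact comes at the expected height (0.1957 against 0.196), with a light press. Now I'll release.

>>> step_arm --pt "0 0 0 0 0 0 -1" --pt "0 0 0 0 0 0 -1" --pt "0 0 0 0 0 0 -1" --pt "0 0 0 0 0 0 -1" --pt "0 0 0 0 0 0 -1" --pt "0 0 0 0 0 0 -1" --pt "0 0 0 0 0 0 -1" --pt "0 0 0 0 0 0 -1"

```text
time_s: 11.05
position: [0.4979, -0.1768, 0.195]
tcp_rot: [[-0.379, 0.925, 0.0], [0.925, 0.379, 0.0], [0.0, 0.0, -1.0]]
force: [-0.1, 0.8, -0.1]
opening: 0.804
grasp_force: 0.0
```

>>> step_arm --pt "0 0 0 0 0 0 -1" --pt "0 0 0 0 0 0 -1" --pt "0 0 0 0 0 0 -1" --pt "0 0 0 0 0 0 -1" --pt "0 0 0 0 0 0 -1" --pt "0 0 0 0 0 0 -1" --pt "0 0 0 0 0 0 -1"

```text
time_s: 11.63
position: [0.4979, -0.1768, 0.1951]
tcp_rot: [[-0.379, 0.925, 0.0], [0.925, 0.379, -0.0], [-0.0, 0.0, -1.0]]
force: [-0.2, 0.6, 0.6]
opening: 0.997
grasp_force: 0.0
```

```bash
python3 go.py .498 -.176 .166 22;python3 cov.py; python3 col.py|tail -4
```

```text
t 11.6333 p [ 0.4979 -0.1768  0.1951] j [-31.7  27.   99.   -0.   54.  -53.9] F [-0.2  0.6  0.6] op 0.9968808132116401 0.0
shift [0.0022 0.0014 0.0969] turn [0.    0.    0.006]
[ 0.49786585 -0.17677658  0.19505905]
scene center [ 0.5008 -0.1704] r 0.0609 19 19
top center [ 0.5147 -0.1449] r 0.028 7 9
extremes 234 273 mid 253.5
0.13 (np.float64(253.23093581612545), np.float64(178.26948148053597)) (np.float64(256.45359013530424), np.float64(178.49182371126915))
0.184 (np.float64(252.1454958223461), np.float64(166.86956763524748)) (np.float64(255.46696946518549), np.float64(167.09462655770986))
0.19 (np.float64(252.02075325582712), np.float64(165.55944960080382)) (np.float64(255.35358219470973), np.float64(165.78480494596437))
```

View pics/c.png

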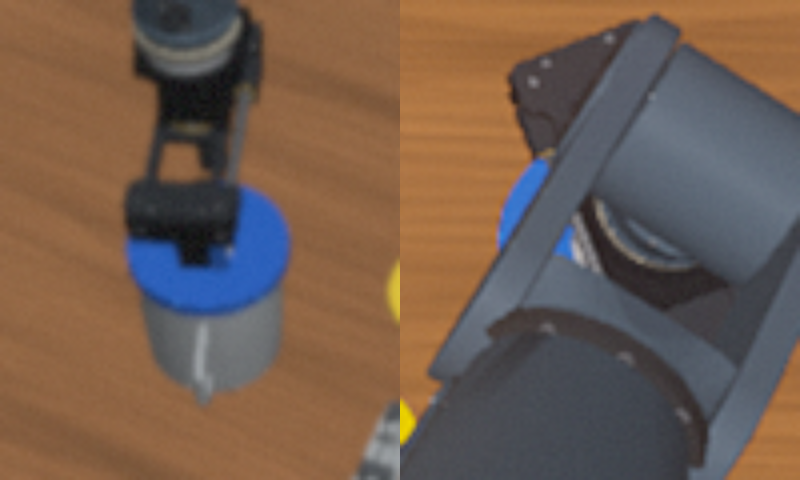

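The cover lies concentric on the jug and the knob is free. Next I'll lower the open fingers 29 mm beside the fins. The tips will then be 5 mm above the plate, and the body 11 mm above the knob.

>>> step_arm --pt "0.002 0.001 0.01 0 0 0 -1" --pt "0.002 0.001 0.025 0 0 0 -1" --pt "0.002 0.001 0.04 0 0 0 -1" --pt "0.002 0.001 0.055 0 0 0 -1" --pt "0.002 0.001 0.07 0 0 0 -1" --pt "0.002 0.001 0.085 0 0 0 -1" --pt "0.002 0.001 0.095 0 0 0 -1" --pt "0.002 0.001 0.095 0 0 0 -1"

```text
time_s: 12.45
position: [0.4975, -0.1758, 0.1656]
tcp_rot: [[-0.379, 0.925, -0.002], [0.925, 0.379, 0.001], [0.001, -0.001, -1.0]]
force: [-0.1, 1.1, -0.5]
opening: 1.002
grasp_force: 0.0
```

>>> step_arm --pt "0 0 0 0 0 0 -1" --pt "0 0 0 0 0 0 -1" --pt "0 0 0 0 0 0 -1"

```text
time_s: 12.7
position: [0.4981, -0.1762, 0.1668]
tcp_rot: [[-0.379, 0.925, 0.001], [0.925, 0.379, -0.0], [-0.001, 0.0, -1.0]]
force: [0.2, -0.5, 0.3]
opening: 0.999
grasp_force: 0.0
```

>>> step_arm --pt "0 0 0 0 0 0 0" --pt "0 0 0 0 0 0 -0.15" --pt "0 0 0 0 0 0 -0.15" --pt "0 0 0 0 0 0 -0.15" --pt "0 0 0 0 0 0 -0.15" --pt "0 0 0 0 0 0 -0.15" --pt "0 0 0 0 0 0 -0.15" --pt "0 0 0 0 0 0 -0.15"

```text
time_s: 13.37
position: [0.4977, -0.1761, 0.1666]
tcp_rot: [[-0.379, 0.925, -0.001], [0.925, 0.379, -0.0], [0.0, -0.001, -1.0]]
force: [-1.4, -0.8, 1.4]
opening: 0.614
grasp_force: 29.9
```

>>> step_arm --pt "0 0 0 0 0 0 1" --pt "0 0 0 0 0 0 1" --pt "0 0 0 0 0 0 1" --pt "0 0 0 0 0 0 1" --pt "0 0 0 0 0 0 1" --pt "0 0 0 0 0 0 1"

```text
time_s: 13.87
position: [0.4977, -0.1761, 0.1666]
tcp_rot: [[-0.379, 0.925, -0.0], [0.925, 0.379, -0.0], [0.0, -0.0, -1.0]]
force: [-1.6, -1.1, 2.3]
opening: 0.616
grasp_force: 29.9
```

The fins are held (opening 0.616, about 54 mm). I'll lift straight up gently, checking on the way.

>>> step_arm --pt "0 0 -0.005 0 0 0 1" --pt "0 0 -0.012 0 0 0 1" --pt "0 0 -0.02 0 0 0 1" --pt "0 0 -0.03 0 0 0 1" --pt "0 0 -0.04 0 0 0 1" --pt "0 0 -0.05 0 0 0 1" --pt "0 0 -0.05 0 0 0 1" --pt "0 0 -0.05 0 0 0 1"

```text
time_s: 14.53
position: [0.4981, -0.1761, 0.1819]
tcp_rot: [[-0.379, 0.925, 0.001], [0.925, 0.379, -0.0], [-0.001, 0.0, -1.0]]
force: [-0.4, -0.6, -1.0]
opening: 0.615
grasp_force: 29.9
```

Wrist force −1 N is about the cover's own weight (0.8 N), so the lid has stayed down. I'll continue.

>>> step_arm --pt "0 0 -0.03 0 0 0 1" --pt "0 0 -0.07 0 0 0 1" --pt "0 0 -0.11 0 0 0 1" --pt "0 0 -0.16 0 0 0 1" --pt "0 0 -0.21 0 0 0 1" --pt "0 0 -0.26 0 0 0 1" --pt "0 0 -0.3 0 0 0 1" --pt "0 0 -0.33 0 0 0 1"

```text
time_s: 15.2
position: [0.4982, -0.1762, 0.2823]
tcp_rot: [[-0.379, 0.925, 0.002], [0.925, 0.379, -0.001], [-0.002, 0.001, -1.0]]
force: [0.2, -0.4, -0.9]
opening: 0.617
grasp_force: 29.9
```

>>> step_arm --pt "0 0 0 0 0 0 1" --pt "0 0 0 0 0 0 1" --pt "0 0 0 0 0 0 1" --pt "0 0 0 0 0 0 1" --pt "0 0 0 0 0 0 1" --pt "0 0 0 0 0 0 1" --pt "0 0 0 0 0 0 1" --pt "0 0 0 0 0 0 1"

```text
time_s: 15.87
position: [0.4979, -0.1761, 0.2803]
tcp_rot: [[-0.379, 0.925, -0.0], [0.925, 0.379, 0.0], [0.0, -0.0, -1.0]]
force: [-0.0, -0.7, -1.0]
opening: 0.617
grasp_force: 29.9
```

```bash
python3 go.py .498 -.176 .28 22; python3 - <<'E'
from h import *
c=cam("scene"); cv2.imwrite("pics/d.png",cv2.resize(c[0][110:230,190:330,::-1],None,fx=4,fy=4))
E
```

```text
t 15.8667 p [ 0.4979 -0.1761  0.2803] j [-31.6  20.5  93.7  -0.   65.9 -53.9] F [-0.  -0.7 -1. ] op 0.6172886112073299 29.9446881422773
shift [-0.      0.0005  0.001 ] turn [-0.0004 -0.0005  0.006 ]
```

View pics/d.png

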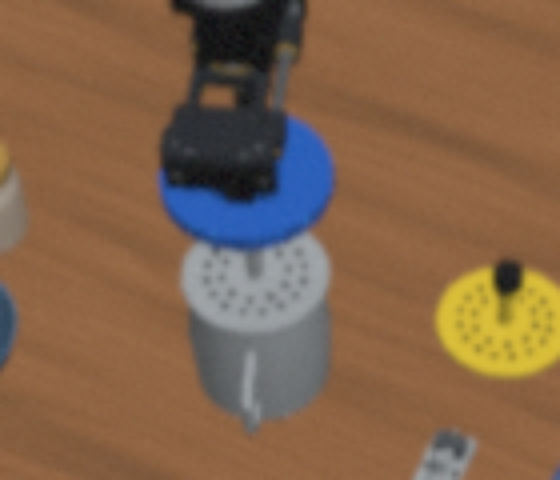

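The steel lid sits flat on the jug. The blue cover is held level, with its lower edge about 0.235 m above the worktop.

```bash
python3 -c "
from rig import *
print(hand_in())"
```

```text
the job is handed in; nothing more can be done
None
```

The job is handed in: in the last picture the steel lid sits home on the jug, and the blue cover is held level and still about 33 mm above the 203 mm mark by the arm's reading; the hand-in call returned no verdict.

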